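Screw the jig's locking bolt into its sunk nut

ROBOT

A 6-joint arm with a two-finger parallel gripper is mounted at the origin on a cart in front of the work surface, level with it; the furniture and walls round the work are solid. World frame = base frame: x ahead of the robot, y to its left, z up, the work surface at z = 0. Lengths are in m, angles in rad, forces in N, time in s.
With the tool pointing down it reaches from about 0.3 to 0.875 m from the base axis. Payload 6.4 kg.
Tool frame: the origin (TCP) lies between the finger pads, 19 mm behind the fingertips; this is the grasp point; z points along the fingers, y is the line along which they close (so a half turn about z gives the same grasp; the last joint's range is limited). The gripper opens to 88 mm and grips with 3 to 60 N. Pads are 18 mm wide; open, the fingers measure 123 mm over their backs; the gripper's body (75 mm by 187 mm) begins 45 mm behind the grasp point.
Start: joints at [-1.505, 0.181, 1.607, -0, 1.354, -0.206], TCP at [0.154, -0.554, 0.257] pointing down, gripper open.
Joint ranges: [-2.99, 2.99], [-0.89, 2.07], [0.3, 2.58], [-1.14, 4.28], [0, 2.63], [-3.12, 3.12]. Speed limits (rad/s): [2.57, 2.57, 3.01, 3.14, 3.14, 3.14].

INTERFACE

Orientations are given as a 3x3 rotation matrix whose columns are the frame's x, y, z axes.
In Python, from plant import ctrl, capture, order gives the robot as it stands. The module is installed in compiled form; this text tells all that it offers.
- The arm moves only by the shell command python3 -m crank 'ROWS' [OPENING] [FORCE]. ROWS is JSON, one flat list of numbers, 4 for each row, row after row: the shift along the tool's x, y, z in m, then the turn about the tool's z in degrees. A call has 1 to 20 rows; each row is the pose to reach, as a shift and turn from the pose commanded when the call began, along the tool's axes at that moment; what a row does not reach only later rows make up. A row lasts 1/12 s, in which the tool goes at most 41.7 mm and 7.16 degrees, less where a joint would pass 70% of its speed; a pose out of reach is approached as far as the arm can. A call with a gripper value outside its range is refused whole. OPENING is the finger opening in m, from 0 to 0.0881, set as the call begins (- or left out, the last holds). The fingers move at their own pace and stop on an object; FORCE is the grip in N (left out, the last holds). Time passes only in rows, so rows that repeat a pose let the fingers close. It gives the time, the measured TCP pose, the force, the opening and the grip force at its end, in the units of the state.
- ctrl.observe(): the state, without advancing time (a new reading comes with each control period).
- capture(name): name is "side" or "top" or "wrist"; returns a dict with "img" (384x512x3 uint8, blue, green, red), "mtx" (3x3 intrinsics, pixels), "xyz" and "rotation" of the camera in the world; the wrist camera has in their place "mount" (4x4, takes a point from camera to tool coordinates, whose origin is the TCP and whose axes are the flange's). Camera axes: x right, y up, looking along -z (the intrinsics and any distortion apply to the point x, -y, -z); pixel columns grow to the right and rows downward; lengths in m; the calibration is good to about 2 mm. A picture is of the moment at which its call begins: read the wrist's pose just before it. There is no depth.
- order.hand_in(): hands the job in; it is judged then, once.
The state is a dict: "t": time; "qpos": joint angles; "joint_vel": joint speeds; "tau": joint torques, N m; "tool_pos": TCP position; "eef_rot": TCP orientation; "force": force on the tool from outside, world axes, zero at the start; "moment": the same for the moment, N m; "gripper_width": opening from 0.0 (shut) to 1.0 (fully open); "grasp_force": force on a finger pad.
Only numpy, scipy, OpenCV 4.12 (cv2) and the standard library are available. Lean on these libraries where they do the work, as an engineer would, in place of code of your own. Each camera call takes 0.05 s, during which the arm holds its last target. There are 200 camera calls.

TASK

Take the red-winged locking bolt out of its wooden rack, lower it into the deep well of the blue jig tower and find the start of the nut at the bottom by feel. Then screw it in clockwise until its steel collar sits flat on the tower's rim, without ever forcing it, and let go; leave the tape measure, the screw tin and the wood offcut where they are.

Things in the scene. Friction and masses are not known exactly. Their poses are not given: they have to be found in the camera images.
- bolt: Locking bolt, 0.22 kg, upright in the rack at the start. Origin: centre of the underside of its round steel collar (42 mm diameter, 7 mm thick), z up towards the handle. Below it a 20 mm pilot shoulder (26.4 mm diameter, tapered), then a shank of 14 mm diameter ending 100 mm below the origin; above it a neck (18 mm diameter, 15 mm high) and the handle. Half a turn about z gives the same bolt.
- wing (a point): Middle of the bolt's red wing handle, 37 mm above the bolt's origin, same axes. The wing is 48 mm long along x, 16 mm wide along y (the two flats to grip) and 30 mm high. A good grasp from above has the TCP at this point and the fingers closing along the bolt's y.
- lugs (a point): On the bolt's axis, 94.5 mm below its origin, level with the undersides of its two thread lugs. They stick out along the bolt's +x and -x to 13 mm from the axis, 4.5 mm wide and 5 mm high. The nose reaches 6 mm further down.
- tower: Blue metal jig tower, 84 x 84 mm and 110 mm high, with foot flanges to 57 mm from its centre along its x; fixed to the bench. Origin at the centre of its underside, z up, x and y along its sides. The nut at the bottom of the well belongs to it.
- rim (a point): Centre of the tower's top face, 110 mm above the bench, at the mouth of the vertical well of 31 mm diameter with a 5 mm chamfer. The bolt is home when its collar lies on this face: bolt origin level with this point.
- ring_face (a point): On the well's axis 76 mm below the rim: flat top of the coarse two-start nut (17 mm hole). Two gates, facing each other, let the lugs in within about 0.25 rad of a gate's middle; their angle is hidden, differs every time and repeats each half turn. The nut is sprung: 2.5 N per mm, 4 mm down at most, so the push on the ring vanishes when the lugs come over the gates.
- thread (a point): On the well's axis 87 mm below the rim: where the lugs' undersides land in the gates (bolt origin then 7.5 mm above the rim). From here clockwise turning seen from above lowers the bolt 4 mm per rad: about 1.9 rad brings the collar home; a hard stop comes near 2.2 rad clockwise and 0.3 rad anticlockwise. Under 3 to 10 N of downward push it turns easily, and it stays where it is let go.
- rack_top (a point): Centre of the top face of the fixed wooden rack (70 x 90 mm, 112 mm high, on a base of 80 x 110 mm); the bolt's collar rests on it with the shank through a 33 mm hole.
- tape_measure: Yellow tape measure, 61 x 89 x 66 mm, bystander; origin at the centre of its underside.
- screw_tin: Round green tin with a grey lid, 71 mm diameter, 50 mm high, bystander; origin at the centre of its underside.
- offcut: Red-brown hardwood offcut, 56 x 95 x 30 mm, bystander; origin at the centre of its underside.

How it is judged:
By the outcome, as a careful person would: the job done as asked, in the order asked, and still so for the second after the job is handed in, with the robot touching nothing.
It also fails if it takes over 72 s, if anything falls off the work surface, if the arm or the gripper's body presses on something with over 40 N, if the wrist force passes 120 N, or if a joint passes its speed limit or range.

## Working session

There is one attempt and no reset: what is moved stays moved. The work goes in short steps, Python scripts to look and compute and a shell command to move; the robot and the scene stay as the last step left them, time stands still between calls to the robot, and variables do not carry over. Pictures are saved under pics/ and viewed, at most 10 in all, crops included, and the job is handed in when it is done.

```bash
mkdir -p pics
cat > h.py <<'E'
import numpy as np, cv2
from plant import ctrl, capture, order
def cam(name):
    s=ctrl.observe(); c=capture(name)
    if 'mount' in c:
        T=np.eye(4);T[:3,:3]=s['eef_rot'];T[:3,3]=s['tool_pos']
        M=T@np.array(c['mount']); c['xyz']=M[:3,3]; c['rotation']=M[:3,:3]
    return c
def ray(c,u,v):
    K=np.array(c['mtx']); d=np.linalg.inv(K)@[u,v,1]; d=np.array(c['rotation'])@[d[0],-d[1],-d[2]]
    return np.array(c['xyz']),d/np.linalg.norm(d)
def onplane(c,u,v,z):
    o,d=ray(c,u,v); return o+d*(z-o[2])/d[2]
def proj(c,p):
    q=np.array(c['rotation']).T@(np.array(p)-c['xyz']); q=np.array(c['mtx'])@[q[0],-q[1],-q[2]]; return q[:2]/q[2]
def tri(*rs):
    A=0;b=0
    for o,d in rs:
        P=np.eye(3)-np.outer(d,d);A=A+P;b=b+P@o
    p=np.linalg.solve(A,b); return p,[np.linalg.norm((np.eye(3)-np.outer(d,d))@(p-o)) for o,d in rs]
E
python3 - <<'E'
from h import *
for n in('side','top','wrist'):
    c=cam(n);cv2.imwrite(f'pics/{n}0.png',c['img']);print(n,c['xyz'],c['rotation'],c['mtx'],[k for k in c])
    np.save(f'pics/{n}0.npy',c,allow_pickle=True)
s=ctrl.observe();print(s['t'],s['tool_pos'],s['eef_rot'],s['force'])
E
```

```text
side [0.26946507 0.61974571 0.74246583] [[-0.89431422  0.30524596 -0.32714977]
 [-0.44743799 -0.60822832  0.65563523]
 [ 0.00114825  0.73272315  0.68052588]] [[424.8588309    0.         255.83475005]
 [  0.         424.8588309  193.66704054]
 [  0.           0.           1.        ]] ['img', 'mtx', 'xyz', 'rotation']
top [0.49570516 0.0078699  0.94089911] [[-0.008775    0.99495024 -0.09998505]
 [-0.99994429 -0.00814421  0.00671524]
 [ 0.00586703  0.10003841  0.99496628]] [[404.36881875   0.         254.62752923]
 [  0.         404.36881875 197.31239564]
 [  0.           0.           1.        ]] ['img', 'mtx', 'xyz', 'rotation']
wrist [ 0.23077353 -0.53088042  0.38356701] [[ 0.26820381  0.91698086  0.29531816]
 [-0.96336126  0.25571801  0.08089118]
 [-0.00134251 -0.3061934   0.95196838]] [[322.97353962   0.         252.40807205]
 [  0.         322.97353962 194.59365455]
 [  0.           0.           1.        ]] ['img', 'mtx', 'mount', 'xyz', 'rotation']
0.15 [ 0.15436932 -0.5535252   0.2567451 ] [[ 9.63277564e-01  2.68507592e-01 -9.35261437e-05]
 [ 2.68507496e-01 -9.63276784e-01  1.24999114e-03]
 [ 2.45540548e-04 -1.22920089e-03 -9.99999214e-01]] [1.04725671 0.62273308 0.45094354]
```

View pics/side0.png

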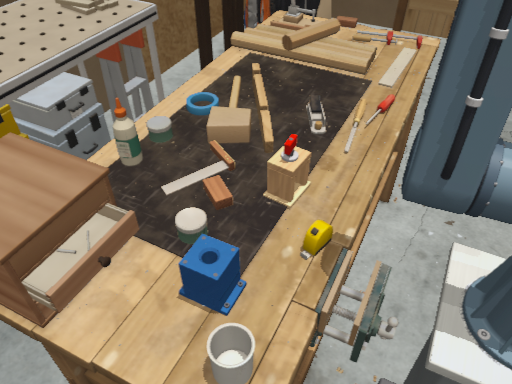

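View pics/top0.png

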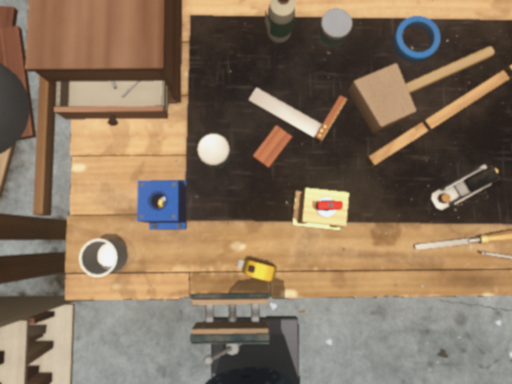

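The side view shows the bolt's red wing at (290,146) in the rack and the tower's well at (210,257). The top view shows the wing at (328,205), the well at (160,202), the yellow tape at (260,270), the tin at (213,150) and the offcut at (272,146).

Run:
```python
from h import *
C={n:np.load(f'pics/{n}0.npy',allow_pickle=True).item() for n in('side','top')}
win={'side':((275,125,310,165),(170,225,255,315)),'top':((305,190,350,220),(130,170,195,235))}
R={}
tiles=[]
for n,c in C.items():
    im=c['img'];hsv=cv2.cvtColor(im,cv2.COLOR_BGR2HSV)
    x0,y0,x1,y1=win[n][0]
    m=((hsv[...,0]<8)|(hsv[...,0]>172))&(hsv[...,1]>170)&(hsv[...,2]>90)
    mm=np.zeros_like(m);mm[y0:y1,x0:x1]=m[y0:y1,x0:x1]
    ys,xs=np.nonzero(mm);R[n]=(xs.mean(),ys.mean());print(n,'wing px',R[n],len(xs),cv2.minAreaRect(np.c_[xs,ys].astype(np.float32)))
    for x0,y0,x1,y1 in win[n]:
        t=im[y0:y1,x0:x1];tiles.append(cv2.resize(t,(380,290),interpolation=cv2.INTER_NEAREST) if 0 else cv2.copyMakeBorder(r:=cv2.resize(t,None,fx=min(380/t.shape[1],290/t.shape[0]),fy=min(380/t.shape[1],290/t.shape[0]),interpolation=cv2.INTER_CUBIC),0,290-r.shape[0],0,380-r.shape[1],cv2.BORDER_CONSTANT))
p,e=tri(*[ray(C[n],*R[n]) for n in C]);print('wing',p,e)
# wing yaw from top: PCA ends on the plane of the wing top
c=C['top'];rect=None
hsv=cv2.cvtColor(c['img'],cv2.COLOR_BGR2HSV)
x0,y0,x1,y1=win['top'][0];m=((hsv[...,0]<8)|(hsv[...,0]>172))&(hsv[...,1]>150)&(hsv[...,2]>80)
ys,xs=np.nonzero(m[y0:y1,x0:x1]);q=np.array([onplane(c,x+x0,y+y0,0.165)[:2] for x,y in zip(xs,ys)])
w,v=np.linalg.eigh(np.cov(q.T));print('wing axis deg',np.degrees(np.arctan2(v[1,1],v[0,1])),np.sqrt(w*12),q.mean(0))
# tower
for n,c in C.items():
    hsv=cv2.cvtColor(c['img'],cv2.COLOR_BGR2HSV);m=((hsv[...,0]>100)&(hsv[...,0]<125)&(hsv[...,1]>130)).astype(np.uint8)
    x0,y0,x1,y1=win[n][1];V=hsv[y0:y1,x0:x1,2];M=m[y0:y1,x0:x1]
    print(n,'blue V hist',np.histogram(V[M>0],12,(0,256))[0])
cv2.imwrite('pics/crops.png',np.vstack([np.hstack(tiles[:2]),np.hstack(tiles[2:])]))
```

```text
side wing px (np.float64(290.12865497076024), np.float64(143.63742690058479)) 171 ((289.96148681640625, 143.3076934814453), (10.261953353881836, 21.63330841064453), 33.6900634765625)
top wing px (np.float64(328.4375), np.float64(204.9375)) 128 ((329.0, 205.0), (6.0, 24.0), 90.0)
wing [ 0.55938789 -0.14225426  0.14949832] [np.float64(0.00043007188066542077), np.float64(0.0004300718806653759)]
wing axis deg 90.12469148620572 [0.01404095 0.05092105] [ 0.55761784 -0.14051871]
side blue V hist [   0    0    0 1741  193  100   70  230 1230    0    0    0]
top blue V hist [   0    0    0    0    0   52   43  177 1074    0    0    0]
```

View pics/crops.png

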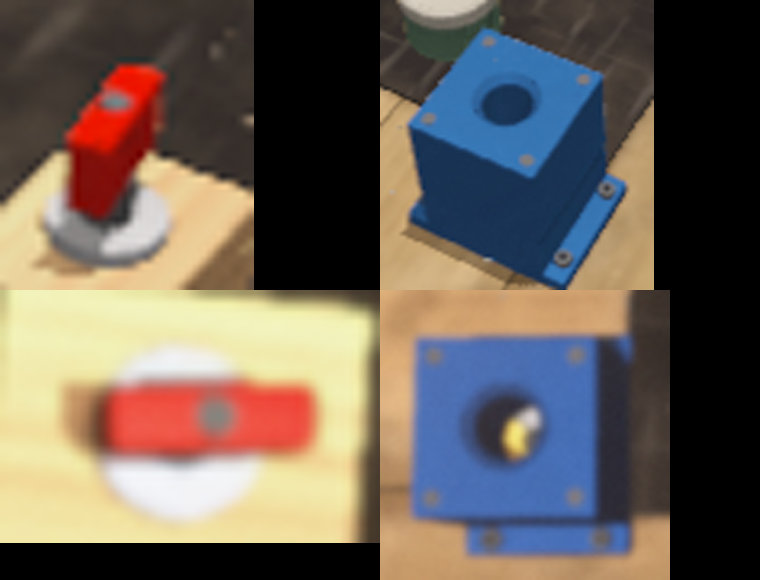

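The crops show the red wing nearly along world y, with its centre at z≈0.1495 as expected from the text. The tower's top face and well are clear in both views. Next I'll measure the tower roughly and move above the bolt.

```bash
python3 -m crank '[0.125,-0.072,0,-20, 0.25,-0.144,0,-40, 0.375,-0.216,0,-60, 0.5007,-0.288,0,-74.4, 0.5007,-0.288,0,-74.4, 0.5007,-0.288,0,-74.4, 0.5007,-0.288,0,-74.4, 0.5007,-0.288,0,-74.4, 0.5007,-0.288,0,-74.4, 0.5007,-0.288,0,-74.4, 0.5007,-0.288,0,-74.4, 0.5007,-0.288,0,-74.4, 0.5007,-0.288,0,-74.4, 0.5007,-0.288,0,-74.4, 0.5007,-0.288,0,-74.4, 0.5007,-0.288,0,-74.4, 0.5007,-0.288,0,-74.4, 0.5007,-0.288,0,-74.4, 0.5007,-0.288,0,-74.4]' 0.07 30
python3 - <<'E'
from h import *
C={n:np.load(f'pics/{n}0.npy',allow_pickle=True).item() for n in('side','top')}
win={'side':(170,225,255,315),'top':(130,170,195,235)}
Q={}
for n,c in C.items():
    x0,y0,x1,y1=win[n];h=cv2.cvtColor(c['img'],cv2.COLOR_BGR2HSV)[y0:y1,x0:x1]
    m=((h[...,0]>100)&(h[...,0]<125)&(h[...,1]>100)&(h[...,2]>(130 if n=='side' else 150))).astype(np.uint8)
    cnt=max(cv2.findContours(m,cv2.RETR_EXTERNAL,cv2.CHAIN_APPROX_NONE)[0],key=cv2.contourArea)
    ap=cv2.approxPolyDP(cv2.convexHull(cnt),4,True)[:,0]+[x0,y0]
    print(n,cv2.contourArea(cnt),ap.tolist())
    for a in ap: print('   ',onplane(c,*a,0.11).round(4))
c=cam('wrist');cv2.imwrite('pics/w1.png',c['img']);np.save('pics/w1.npy',c,allow_pickle=True)
s=ctrl.observe();print(s['t'],s['tool_pos'],s['eef_rot'].round(4).tolist() if hasattr(s['eef_rot'],'round') else s['eef_rot'],s['qpos'])
E
```

```text
t: 1.73
tool_pos: [0.5586, -0.1432, 0.2574]
eef_rot: [[0.002, 1.0, -0.0], [1.0, -0.002, -0.0], [-0.0, -0.0, -1.0]]
force: [-0.5, 0.4, -0.7]
gripper_width: 0.799
grasp_force: 0.0
side 1482.0 [[202, 234], [238, 248], [217, 279], [179, 263]]
    [0.6164 0.1635 0.11  ]
    [0.5355 0.1631 0.11  ]
    [0.535  0.2434 0.11  ]
    [0.6165 0.244  0.11  ]
top 1492.0 [[177, 181], [177, 219], [139, 220], [139, 182]]
    [0.6145 0.1627 0.11  ]
    [0.5358 0.1619 0.11  ]
    [0.5344 0.2397 0.11  ]
    [0.613  0.2413 0.11  ]
1.7833 [ 0.55870255 -0.14324309  0.25747451] [[0.0025, 1.0, -0.0001], [1.0, -0.0025, -0.0001], [-0.0001, -0.0001, -1.0]] [-4.56590060e-01  1.84678845e-01  1.60235907e+00 -1.50499966e-04
  1.35460828e+00 -4.54051289e-01]
```

View pics/w1.png

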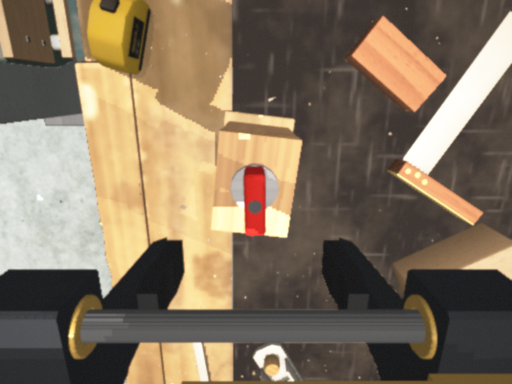

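The wrist view shows the bolt centred between the fingers, with the wing's grey dot at (255,207) and the collar disc at about (254,186). I'll take a second wrist view from a shifted place and triangulate.

```bash
python3 -m crank '[-0.025,0,0,0, -0.05,0,0,0, -0.05,0,0,0, -0.05,0,0,0]' | head -2
cat > dot.py <<'E'
from h import *
def redm(im):
    h=cv2.cvtColor(im,cv2.COLOR_BGR2HSV);m=((h[...,0]<7)|(h[...,0]>173))&(h[...,1]>190)&(h[...,2]>90)
    n,l,st,ce=cv2.connectedComponentsWithStats(m.astype(np.uint8));i=1+st[1:,4].argmax();return (l==i).astype(np.uint8)
def dot(c):
    m=redm(c['img']);cn=max(cv2.findContours(m,cv2.RETR_EXTERNAL,cv2.CHAIN_APPROX_NONE)[0],key=cv2.contourArea)
    f=cv2.drawContours(np.zeros_like(m),[cn],-1,1,-1)
    n,l,st,ce=cv2.connectedComponentsWithStats(((f==1)&(m==0)).astype(np.uint8));i=1+st[1:,4].argmax()
    return ce[i],st[i,4],cv2.boundingRect(cn),f
E
python3 - <<'E'
from dot import *
a=np.load('pics/w1.npy',allow_pickle=True).item();b=cam('wrist');cv2.imwrite('pics/w2.png',b['img']);np.save('pics/w2.npy',b,allow_pickle=True)
R=[]
for c in(a,b):
    d,n,bb,f=dot(c);R.append(ray(c,*d));print(d,n,bb,onplane(c,*d,0.164).round(4))
    ys,xs=np.nonzero(f);q=np.array([onplane(c,x,y,0.164)[:2] for x,y in zip(xs,ys)]);
    r=cv2.minAreaRect((q*1000).astype(np.float32));w,v=np.linalg.eigh(np.cov(q.T));print('rect mm',r,'axis',np.degrees(np.arctan2(v[1,1],v[0,1]))%180)
    # collar: bright grey low-sat around wing
    h=cv2.cvtColor(c['img'],cv2.COLOR_BGR2HSV);x,y,w_,h_=bb
    m=np.zeros(f.shape,np.uint8);m[y-25:y+h_+10,x-25:x+w_+25]=1
    g=((h[...,1]<50)&(h[...,2]>90)&(m==1)).astype(np.uint8)
    n_,l,st,ce=cv2.connectedComponentsWithStats(g)
    k=[i for i in range(1,n_) if st[i,4]>40 and f[int(ce[i][1]),int(ce[i][0])]==0];ys,xs=np.nonzero(np.isin(l,k))
    q=np.array([onplane(c,x,y,0.119)[:2] for x,y in zip(xs,ys)],np.float32)*1000
    print('collar',cv2.minEnclosingCircle(q),len(q))
print('dot3d',tri(*R))
s=ctrl.observe();print(s['tool_pos'])
E
```

```text
t: 2.12
tool_pos: [0.5587, -0.1938, 0.2575]
[254.49425287 206.5862069 ] 174 (245, 168, 20, 67) [ 0.5598 -0.1424  0.164 ]
rect mm ((559.8255004882812, -138.91709899902344), (13.715060234069824, 50.4955940246582), 0.4724101722240448) axis 90.78268539159166
collar ((561.590576171875, -159.44174194335938), 37.7791748046875) 1523
[253.70714286 122.20571429] 700 (243, 99, 23, 70) [ 0.5596 -0.133   0.164 ]
rect mm ((559.6981811523438, -141.37960815429688), (14.463069915771484, 46.26811599731445), 1.4835126399993896) axis 90.52113289058914
collar ((566.5337524414062, -129.73431396484375), 33.983436584472656) 1165
dot3d (array([ 0.55955072, -0.1298878 ,  0.19832536]), [np.float64(8.356724797364162e-05), np.float64(8.356724797378732e-05)])
[ 0.55879123 -0.19283853  0.25738944]
```

Run:
```python
import cv2,numpy as np
T=[cv2.resize(cv2.imread(f'pics/w{i}.png')[90:250,200:310],(385,560),interpolation=cv2.INTER_CUBIC) for i in(1,2)]
cv2.imwrite('pics/cc.png',np.hstack(T))
```

```text
(no output)
```

View pics/cc.png

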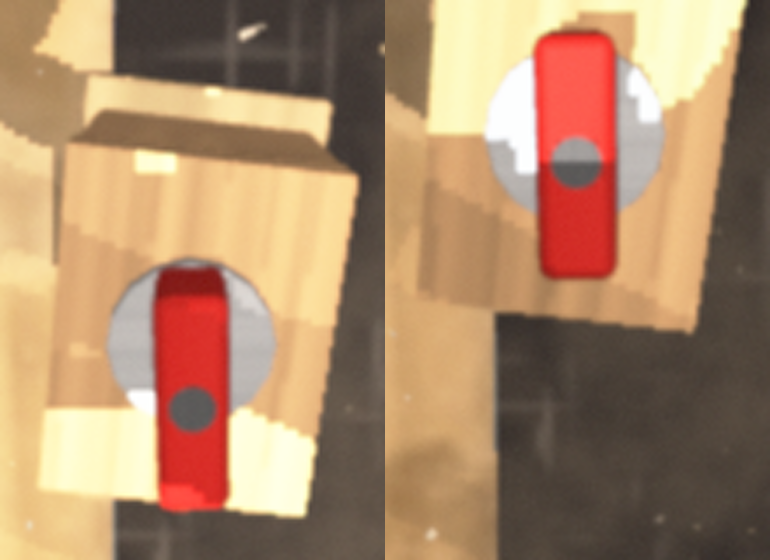

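The crops show the dot at (254.9,206.9) in w1 and (254.3,136.3) in w2. The collar centres are about (254.7,188) and (254,127).

Run:
```python
from h import *
a,b=[np.load(f'pics/w{i}.npy',allow_pickle=True).item() for i in(1,2)]
for A,B,z in(((254.9,206.9),(254.3,136.3),.164),((254.7,188.3),(254,127.5),.119)):
    print(tri(ray(a,*A),ray(b,*B)),onplane(a,*A,z),onplane(b,*B,z))
```

```text
(array([ 0.56002855, -0.14223898,  0.16501226]), [np.float64(7.701373824033284e-05), np.float64(7.701373824031164e-05)]) [ 0.56011233 -0.14260765  0.164     ] [ 0.5599567 -0.1423747  0.164    ]
(array([ 0.56008544, -0.14090884,  0.12279755]), [np.float64(0.00014011204302901337), np.float64(0.00014011204302919684)]) [ 0.56024861 -0.14204944  0.119     ] [ 0.55996149 -0.14131629  0.119     ]
```

```bash
python3 -m crank '[0.0508,0.0012,0.02,-0.5, 0.0508,0.0012,0.05,-0.5, 0.0508,0.0012,0.08,-0.5, 0.0508,0.0012,0.1,-0.5, 0.0508,0.0012,0.108,-0.5, 0.0508,0.0012,0.108,-0.5, 0.0508,0.0012,0.108,-0.5]' 0.07 30
python3 -m crank '[0,0,0,0, 0,0,0,0, 0,0,0,0, 0,0,0,0, 0,0,0,0, 0,0,0,0, 0,0,0,0, 0,0,0,0]' 0.0 35
```

```text
t: 2.75
tool_pos: [0.5609, -0.1412, 0.1501]
eef_rot: [[-0.008, 1.0, 0.0], [1.0, 0.008, -0.0], [-0.0, 0.0, -1.0]]
force: [0.0, 0.3, 0.8]
gripper_width: 0.794
grasp_force: 0.0
t: 3.42
tool_pos: [0.5606, -0.1412, 0.1494]
eef_rot: [[-0.008, 1.0, -0.0], [1.0, 0.008, 0.0], [0.0, -0.0, -1.0]]
force: [-0.8, -0.1, -0.3]
gripper_width: 0.21
grasp_force: 0.0
```

```bash
python3 -m crank '[0,0,0,0, 0,0,0,0, 0,0,0,0, 0,0,0,0]' | tail -3
python3 -m crank '[0,0,-0.01,0, 0,0,-0.03,0, 0,0,-0.07,0, 0,0,-0.11,0, 0,0,-0.15,0, 0,0,-0.15,0, 0,0,-0.15,0, 0,0,-0.15,0]'
python3 - <<'E'
from h import *
c=cam('wrist');cv2.imwrite('pics/w3.png',c['img']);np.save('pics/w3.npy',c,allow_pickle=True)
E
```

```text
force: [-0.5, 0.0, 0.6]
gripper_width: 0.179
grasp_force: 35.0
t: 4.42
tool_pos: [0.56, -0.141, 0.2987]
eef_rot: [[-0.008, 1.0, -0.001], [1.0, 0.008, 0.001], [0.001, -0.001, -1.0]]
force: [0.2, 0.4, -2.2]
gripper_width: 0.178
grasp_force: 35.0
```

View pics/w3.png

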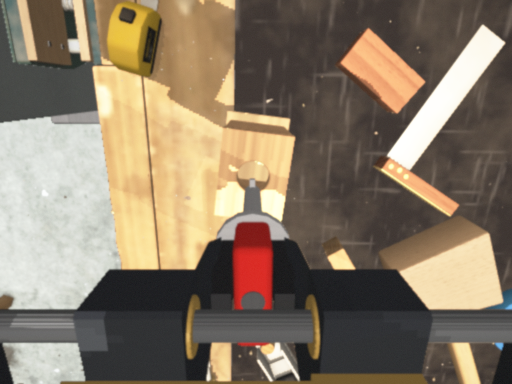

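The bolt is lifted clear, the grip opening matches the 16 mm wing, and the nose is at about (252,181). Next I'll move short of the tower and view the well from two places.

```bash
python3 -m crank '[0.02,0.002,0,0, 0.05,0.004,0,0, 0.09,0.008,0,0, 0.13,0.012,0,0, 0.17,0.014,0,0, 0.205,0.017,0,0, 0.23,0.017,0,0, 0.241,0.017,0,0, 0.241,0.017,0,0, 0.241,0.017,0,0, 0.241,0.017,0,0]' | head -4
python3 - <<'E'
from h import *
c=cam('wrist');cv2.imwrite('pics/w4.png',c['img']);np.save('pics/w4.npy',c,allow_pickle=True)
E
python3 -m crank '[0.02,0,0,0, 0.04,0,0,0, 0.04,0,0,0, 0.04,0,0,0, 0.04,0,0,0]' | head -4
python3 - <<'E'
from h import *
c=cam('wrist');cv2.imwrite('pics/w5.png',c['img']);np.save('pics/w5.npy',c,allow_pickle=True)
cv2.imwrite('pics/w45.png',np.vstack([cv2.imread(f'pics/w{i}.png')[:300] for i in(4,5)]))
# nose in grip (w3), tool frame
w=np.load('pics/w3.npy',allow_pickle=True).item();M=np.array(w['mount'])
for uv in((252,180),(252,186)):
    d=np.linalg.inv(np.array(w['mtx']))@[*uv,1];d=M[:3,:3]@[d[0],-d[1],-d[2]];o=M[:3,3];print('nose tool',o+d*(0.1375-o[2])/d[2])
E
```

```text
t: 5.38
tool_pos: [0.5754, 0.0985, 0.2984]
eef_rot: [[-0.007, 1.0, -0.002], [1.0, 0.007, -0.001], [-0.001, -0.002, -1.0]]
force: [-0.3, -0.1, -2.3]
t: 5.85
tool_pos: [0.5754, 0.1384, 0.2993]
eef_rot: [[-0.007, 1.0, -0.0], [1.0, 0.007, -0.001], [-0.001, -0.0, -1.0]]
force: [0.5, -0.1, -1.9]
nose tool [ 0.00879819 -0.00062473  0.1375    ]
nose tool [ 0.00350001 -0.00062849  0.1375    ]
```

View pics/w45.png

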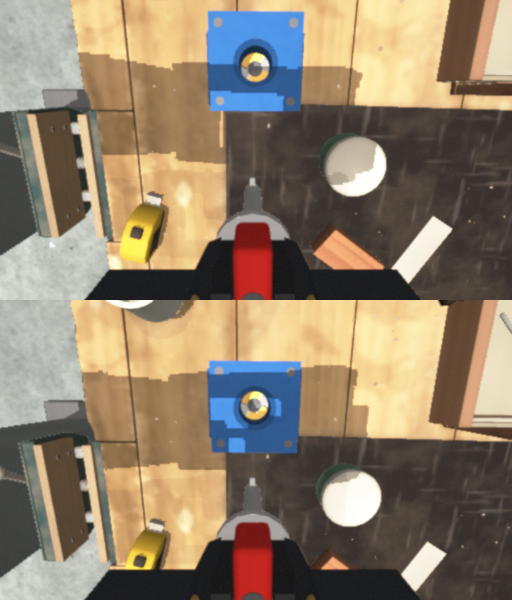

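Both views show the tower's top face, centred near (256,61) in w4 and (254,107) in w5, with the brass nut visible down the well.

Run:
```python
from h import *
P=[]
for i in(4,5):
    c=np.load(f'pics/w{i}.npy',allow_pickle=True).item()
    h=cv2.cvtColor(c['img'],cv2.COLOR_BGR2HSV);m=((h[...,0]>100)&(h[...,0]<122)&(h[...,1]>130)&(h[...,2]>100)).astype(np.uint8);m[170:]=0
    cnt=max(cv2.findContours(m,cv2.RETR_EXTERNAL,cv2.CHAIN_APPROX_NONE)[0],key=cv2.contourArea)
    ap=cv2.approxPolyDP(cv2.convexHull(cnt),6,True)[:,0].astype(float)
    q=np.array([onplane(c,*a,0.11) for a in ap]);print(i,ap.tolist(),q[:,:2].round(4).tolist(),q.mean(0).round(4))
    hull=np.array([onplane(c,*a,0.11)[:2] for a in cv2.convexHull(cnt)[:,0]]);print(cv2.minAreaRect((hull*1000).astype(np.float32)))
    ap=ap[np.lexsort((ap[:,0]>250,ap[:,1]>ap[:,1].mean()))];P.append((c,ap))
    # well mouth: dark hole in blue
    f=cv2.drawContours(np.zeros_like(m),[cv2.convexHull(cnt)],-1,1,-1);n,l,st,ce=cv2.connectedComponentsWithStats(((f==1)&(m==0)).astype(np.uint8))
    k=1+st[1:,4].argmax();ys,xs=np.nonzero(l==k);hh=np.array([onplane(c,x,y,0.11)[:2] for x,y in zip(xs,ys)],np.float32)*1000;print('hole',ce[k],st[k],cv2.minEnclosingCircle(hh),hh.mean(0))
if len(P[0][1])==len(P[1][1])==4:
    for k in range(4): print(tri(ray(P[0][0],*P[0][1][k]),ray(P[1][0],*P[1][1][k])))
```

```text
4 [[209.0, 12.0], [302.0, 13.0], [298.0, 110.0], [211.0, 109.0]] [[0.5361, 0.244], [0.6168, 0.2437], [0.6174, 0.1621], [0.5352, 0.1625]] [0.5764 0.2031 0.11  ]
((576.0296020507812, 203.2884521484375), (84.70748901367188, 83.228515625), 0.056618645787239075)
hole [254.93153527  64.17323651] [239  46  33  37 964] ((576.5497436523438, 201.99398803710938), 15.693621635437012) [576.35034 202.07649]
5 [[210.0, 62.0], [299.0, 62.0], [296.0, 152.0], [213.0, 150.0]] [[0.5359, 0.2437], [0.6167, 0.2443], [0.6179, 0.1619], [0.5361, 0.1633]] [0.5767 0.2033 0.11  ]
((575.9512939453125, 203.10574340820312), (83.25777435302734, 84.6480712890625), 89.99960327148438)
hole [254.21294118 107.02235294] [239  90  31  35 850] ((576.4476318359375, 204.29190063476562), 15.784153938293457) [576.3623  204.42313]
(array([0.53621476, 0.24358503, 0.11185121]), [np.float64(0.00011857066530645813), np.float64(0.0001185706653061331)])
(array([0.61736283, 0.24462422, 0.10549522]), [np.float64(6.189789261772195e-05), np.float64(6.189789261774165e-05)])
(array([0.53485216, 0.16214382, 0.1035062 ]), [np.float64(0.00047446761343126483), np.float64(0.0004744676134311245)])
(array([0.61744268, 0.16223416, 0.11185768]), [np.float64(0.0002465789779076821), np.float64(0.00024657897790777294)])
```

```bash
python3 -m crank '[0.005,0.001,0,-7, 0.015,0.001,0,-14, 0.03,0.001,0,-21, 0.045,0.001,0,-28, 0.055,0.001,0,-35, 0.0645,0.001,0,-42, 0.0645,0.001,0,-49, 0.0645,0.001,0,-56, 0.0645,0.001,0,-63, 0.0645,0.001,0,-70, 0.0645,0.001,0,-77, 0.0645,0.001,0,-84, 0.0645,0.001,0,-91, 0.0645,0.001,0,-98, 0.0645,0.001,0,-105, 0.0645,0.001,0,-112, 0.0645,0.001,0,-119, 0.0645,0.001,0,-126, 0.0645,0.001,0,-133, 0.0645,0.001,0,-140]'
python3 -m crank '[0,0,0,-7, 0,0,0,-14, 0,0,0,-21, 0,0,0,-28, 0,0,0,-33, 0,0,0,-33, 0,0,0,-33]'
python3 -c "
from h import *
s=ctrl.observe();print(s['qpos'],s['tool_pos'],s['eef_rot'])"
```

```text
t: 7.57
tool_pos: [0.5761, 0.2031, 0.2994]
eef_rot: [[-0.633, -0.774, 0.0], [-0.774, 0.633, -0.0], [0.0, -0.0, -1.0]]
force: [1.0, 1.2, -2.2]
gripper_width: 0.179
grasp_force: 35.0
t: 8.15
tool_pos: [0.576, 0.2034, 0.2994]
eef_rot: [[-0.118, -0.993, -0.0], [-0.993, 0.118, -0.0], [0.0, -0.0, -1.0]]
force: [0.4, -0.8, -1.8]
gripper_width: 0.184
grasp_force: 35.0
[ 1.45551368e-01  2.28556637e-01  1.46535081e+00 -2.23217687e-04
  1.44772446e+00 -2.87809072e+00] [0.575965   0.20342292 0.2993967 ] [[-1.17650049e-01 -9.93055117e-01 -6.69797708e-06]
 [-9.93055092e-01  1.17650047e-01 -2.24878622e-04]
 [ 2.24104884e-04 -1.98055207e-05 -9.99999975e-01]]
```

```bash
python3 -m crank '[0,0,0.015,0, 0,0,0.03,0, 0,0,0.045,0, 0,0,0.055,0, 0,0,0.065,0, 0,0,0.065,0, 0,0,0.065,0]'
python3 -m crank '[0,0,0.01,0, 0,0,0.02,0, 0,0,0.03,0, 0,0,0.04,0, 0,0,0.05,0, 0,0,0.055,0, 0,0,0.055,0, 0,0,0.055,0]'
```

```text
t: 8.73
tool_pos: [0.5755, 0.2041, 0.2339]
eef_rot: [[-0.115, -0.993, -0.001], [-0.993, 0.115, -0.0], [0.0, 0.001, -1.0]]
force: [-0.6, -0.7, -2.6]
gripper_width: 0.177
grasp_force: 35.0
t: 9.4
tool_pos: [0.5755, 0.2044, 0.1789]
eef_rot: [[-0.114, -0.994, -0.001], [-0.994, 0.114, -0.0], [0.0, 0.001, -1.0]]
force: [-1.6, -0.5, -2.2]
gripper_width: 0.178
grasp_force: 35.0
```

```bash
python3 -m crank '[0,0,0.003,0, 0,0,0.006,0, 0,0,0.009,0, 0,0,0.009,0, 0,0,0.009,0]'
python3 -m crank '[0,0,0.002,0, 0,0,0.004,0, 0,0,0.004,0, 0,0,0.004,0]'
```

```text
t: 9.82
tool_pos: [0.5756, 0.2044, 0.1703]
eef_rot: [[-0.114, -0.994, -0.0], [-0.994, 0.114, 0.0], [0.0, 0.0, -1.0]]
force: [-0.5, -0.1, -2.6]
gripper_width: 0.182
grasp_force: 35.0
t: 10.15
tool_pos: [0.5757, 0.2043, 0.1663]
eef_rot: [[-0.114, -0.994, -0.0], [-0.994, 0.114, -0.0], [0.0, 0.0, -1.0]]
force: [0.6, -0.1, -3.0]
gripper_width: 0.187
grasp_force: 35.0
```

```bash
python3 -m crank '[0,0,0.0015,0, 0,0,0.0015,0, 0,0,0.0015,0]'|sed -n '1,2p;4p'
python3 -m crank '[0,0,0.0012,0, 0,0,0.0012,0, 0,0,0.0012,0]'|sed -n '1,2p;4p'
```

```text
t: 10.4
tool_pos: [0.5759, 0.2044, 0.1651]
force: [-0.1, 0.7, -0.7]
t: 10.65
tool_pos: [0.576, 0.2044, 0.1642]
force: [-0.5, -0.1, 1.4]
```

```bash
python3 -m crank '[0,0,0.001,0, 0,0,0.001,0, 0,0,0.001,0]'|sed -n '1,2p;4p'
python3 -m crank '[0,0,0,5, 0,0,0,9, 0,0,0,9]'|sed -n '1,4p'
python3 -m crank '[0,0,0,5, 0,0,0,9, 0,0,0,9]'|sed -n '1,4p'
```

```text
t: 10.9
tool_pos: [0.5761, 0.2045, 0.1632]
force: [0.3, -0.3, 3.6]
t: 11.15
tool_pos: [0.5759, 0.2044, 0.1631]
eef_rot: [[-0.27, -0.963, 0.0], [-0.963, 0.27, -0.0], [-0.0, -0.0, -1.0]]
force: [-0.7, -1.3, 3.8]
t: 11.4
tool_pos: [0.5759, 0.2044, 0.163]
eef_rot: [[-0.415, -0.91, 0.0], [-0.91, 0.415, -0.0], [-0.0, -0.0, -1.0]]
force: [-1.1, -0.4, 4.7]
```

```bash
cat > ok.py <<'E'
import sys,re
t=sys.stdin.read();g=lambda k:[float(x) for x in re.findall(r'-?\d+\.?\d*',t.split(k+':')[1].split('\n')[0])]
f=g('force');p=g('tool_pos');r=g('eef_rot');import math
print(g('t')[0],p,f,'yaw %.0f'%math.degrees(math.atan2(r[3],r[0])))
lo,hi=float(sys.argv[1]),float(sys.argv[2]);sys.exit(0 if lo<f[2]<hi else 1)
E
set -o pipefail
python3 -m crank '[0,0,0,5, 0,0,0,9, 0,0,0,9]'|python3 ok.py 1.5 8 &&
python3 -m crank '[0,0,0,5, 0,0,0,9, 0,0,0,9]'|python3 ok.py 1.5 8 &&
python3 -m crank '[0,0,0,5, 0,0,0,9, 0,0,0,9]'|python3 ok.py 1.5 8 &&
python3 -m crank '[0,0,0,5, 0,0,0,9, 0,0,0,9]'|python3 ok.py 1.5 8 &&
python3 -m crank '[0,0,0,5, 0,0,0,9, 0,0,0,9]'|python3 ok.py 1.5 8 &&
python3 -m crank '[0,0,0,5, 0,0,0,9, 0,0,0,9]'|python3 ok.py 1.5 8 &&
python3 -m crank '[0,0,0,5, 0,0,0,9, 0,0,0,9]'|python3 ok.py 1.5 8 &&
python3 -m crank '[0,0,0,5, 0,0,0,9, 0,0,0,9]'|python3 ok.py 1.5 8
```

```text
11.65 [0.5759, 0.2044, 0.163] [-0.8, -0.7, 4.4] yaw -123
11.9 [0.5759, 0.2043, 0.1629] [0.1, -0.2, 4.7] yaw -132
12.15 [0.5759, 0.2043, 0.1629] [-0.3, -1.4, 4.1] yaw -141
12.4 [0.5759, 0.2043, 0.1628] [0.3, -1.4, 3.2] yaw -150
12.65 [0.575, 0.2042, 0.1615] [-0.1, -1.6, -2.6] yaw -159
```

The push vanished at yaw -159°, so the lugs are over the gates. I'll turn a little towards the gate's middle and lower to the thread start.

```bash
set -o pipefail
python3 -m crank '[0,0,0,6, 0,0,0,6, 0,0,0,6]'|python3 ok.py -5 1 &&
python3 -m crank '[0,0,0.001,0, 0,0,0.002,0, 0,0,0.003,0, 0,0,0.003,0]'|python3 ok.py -5 1 &&
python3 -m crank '[0,0,0.001,0, 0,0,0.002,0, 0,0,0.002,0]'|python3 ok.py -5 1 &&
python3 -m crank '[0,0,0.001,0, 0,0,0.001,0, 0,0,0.001,0]'|python3 ok.py -5 2 &&
python3 -m crank '[0,0,0.001,0, 0,0,0.001,0, 0,0,0.001,0]'|python3 ok.py -5 2 &&
python3 -m crank '[0,0,0.001,0, 0,0,0.001,0, 0,0,0.001,0]'|python3 ok.py -5 2
```

```text
12.9 [0.5752, 0.2043, 0.1618] [0.6, -0.7, -1.6] yaw -165
13.23 [0.5757, 0.2043, 0.1595] [-0.0, -1.5, -1.9] yaw -165
13.48 [0.5757, 0.2043, 0.1575] [0.8, -1.3, -2.1] yaw -166
13.73 [0.5757, 0.2043, 0.1566] [0.0, -2.3, -1.8] yaw -166
13.98 [0.5757, 0.2044, 0.1556] [0.6, -1.6, -1.7] yaw -166
14.23 [0.5758, 0.2044, 0.1548] [0.8, -1.9, -2.0] yaw -166
```

```bash
set -o pipefail
python3 -m crank '[0,0,0.001,0, 0,0,0.001,0, 0,0,0.001,0]'|python3 ok.py -5 2 &&
python3 -m crank '[0,0,0.001,0, 0,0,0.001,0, 0,0,0.001,0]'|python3 ok.py -5 2 &&
python3 -m crank '[0,0,0.001,0, 0,0,0.001,0, 0,0,0.001,0]'|python3 ok.py -5 2
```

```text
14.48 [0.5759, 0.2044, 0.154] [-1.0, -2.5, 0.6] yaw -166
14.73 [0.576, 0.2044, 0.1531] [-0.7, -2.9, 4.2] yaw -166
```

```bash
set -o pipefail
python3 -m crank '[0,0,0.0003,5, 0,0,0.0006,9, 0,0,0.0006,9]'|python3 ok.py 0.5 8 &&
python3 -m crank '[0,0,0.0003,5, 0,0,0.0006,9, 0,0,0.0006,9]'|python3 ok.py 0.5 8 &&
python3 -m crank '[0,0,0.0003,5, 0,0,0.0006,9, 0,0,0.0006,9]'|python3 ok.py 0.5 8 
python3 -c "
from h import *
print(np.round(ctrl.observe()['moment'],2))"
```

```text
14.98 [0.5758, 0.2046, 0.1522] [-0.5, -2.6, 3.1] yaw -175
15.23 [0.5758, 0.2046, 0.1516] [-1.6, -1.6, 2.5] yaw 176
15.48 [0.5757, 0.2046, 0.1509] [-0.8, -1.3, 2.3] yaw 168
[-0.13 -0.04 -0.  ]
```

```bash
set -o pipefail
python3 -m crank '[0,0,0.0004,5, 0,0,0.0008,9, 0,0,0.0008,9]'|python3 ok.py 0 8 &&
python3 -m crank '[0,0,0.0003,5, 0,0,0.0006,9, 0,0,0.0006,9]'|python3 ok.py 0 8 &&
python3 -m crank '[0,0,0.0003,5, 0,0,0.0006,9, 0,0,0.0006,9]'|python3 ok.py 0 8 &&
python3 -m crank '[0,0,0.0003,5, 0,0,0.0006,9, 0,0,0.0006,9]'|python3 ok.py 0 8 &&
python3 -m crank '[0,0,0.0003,5, 0,0,0.0006,9, 0,0,0.0006,9]'|python3 ok.py 0 8 &&
python3 -m crank '[0,0,0.0003,5, 0,0,0.0006,9, 0,0,0.0006,9]'|python3 ok.py 0 8
python3 -c "
from h import *
print(np.round(ctrl.observe()['moment'],2))"
```

```text
15.73 [0.5758, 0.2046, 0.1502] [-1.6, -0.8, 3.0] yaw 159
15.98 [0.5757, 0.2046, 0.1495] [-0.4, -0.5, 2.6] yaw 150
16.23 [0.5758, 0.2046, 0.149] [-0.3, -1.2, 3.6] yaw 141
16.48 [0.5758, 0.2046, 0.1484] [0.2, -0.6, 3.2] yaw 132
16.73 [0.5758, 0.2046, 0.1478] [-0.0, 1.0, 2.4] yaw 123
16.98 [0.5759, 0.2045, 0.1472] [0.4, 0.5, 2.2] yaw 114
[ 0.07 -0.21 -0.  ]
```

```bash
set -o pipefail
M(){ python3 -c "
from h import *
s=ctrl.observe();print('   M',np.round(s['moment'],2),s['tool_pos'][2].round(4))"; }
python3 -m crank '[0,0,0.0003,5, 0,0,0.0005,7, 0,0,0.0005,7]'|python3 ok.py 0 8 && M &&
python3 -m crank '[0,0,0.0003,5, 0,0,0.0005,7, 0,0,0.0005,7]'|python3 ok.py 0 8 && M &&
python3 -m crank '[0,0,0.0002,3, 0,0,0.0003,4, 0,0,0.0003,4]'|python3 ok.py 0 8 && M &&
python3 -m crank '[0,0,0.0002,3, 0,0,0.0003,4, 0,0,0.0003,4]'|python3 ok.py 0 8; M
```

```text
17.23 [0.5762, 0.2046, 0.147] [1.3, 0.9, 4.0] yaw 107
   M [ 0.1  -0.28  0.04] 0.147
17.48 [0.5767, 0.2046, 0.147] [1.4, 2.2, 5.0] yaw 100
   M [ 0.13 -0.44  0.07] 0.147
17.73 [0.577, 0.2046, 0.147] [2.1, 1.1, 6.3] yaw 96
   M [ 0.14 -0.52  0.13] 0.147
17.98 [0.5772, 0.2046, 0.1469] [2.5, 0.8, 6.5] yaw 92
   M [ 0.08 -0.55  0.08] 0.1469
```

Run:
```python
from h import *
a=cam('side');b=cam('wrist');t=cam('top')
A=cv2.resize(a['img'][190:310,150:290],(560,480),interpolation=cv2.INTER_CUBIC)
cv2.imwrite('pics/s1.png',np.hstack([A,cv2.resize(b['img'][150:384,200:316],(238,480))]))
s=ctrl.observe();print(s['gripper_width'],s['grasp_force'],s['force'],s['tool_pos'],s['eef_rot'])
```

```text
0.1806060623858485 35.018362202245044 [2.21549696 1.50932344 6.63389241] [0.5772195  0.20458652 0.14695554] [[-3.20401350e-02  9.99479437e-01  3.77949840e-03]
 [ 9.99486484e-01  3.20382187e-02  5.66518003e-04]
 [ 4.45134698e-04  3.79570888e-03 -9.99992697e-01]]
```

View pics/s1.png

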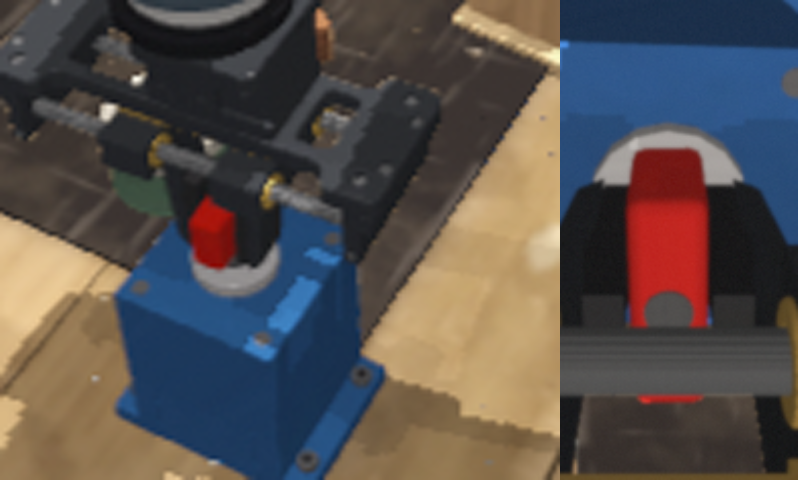

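The collar looks seated at or near the rim. The nut is sprung, so my push may be holding it down. I'll ease the push off and watch whether the bolt rises.

```bash
python3 -m crank '[0,0,-0.0008,0, 0,0,-0.0008,0, 0,0,-0.0008,0]'|python3 ok.py 0 8 
python3 -m crank '[0,0,-0.0006,0, 0,0,-0.0006,0, 0,0,-0.0006,0]'|python3 ok.py 0 8 
python3 -c "
from h import *
s=ctrl.observe();print('   M',np.round(s['moment'],2),s['tool_pos'].round(4))"
```

```text
18.38 [0.5766, 0.2045, 0.147] [2.8, 1.3, 5.9] yaw 92
18.63 [0.5759, 0.2043, 0.147] [3.2, 0.6, 3.9] yaw 92
   M [-0.01 -0.66  0.01] [0.5759 0.2043 0.147 ]
```

```bash
set -o pipefail
M(){ python3 -c "
from h import *
s=ctrl.observe();print('   M',np.round(s['moment'],2),s['tool_pos'].round(4))"; }
python3 -m crank '[0,0,0,2, 0,0,0,4, 0,0,0,4]'|python3 ok.py 0 8 && M &&
python3 -m crank '[0,0,0,2, 0,0,0,4, 0,0,0,4]'|python3 ok.py 0 8 && M
python3 -m crank '[0,0,-0.0008,0, 0,0,-0.0008,0, 0,0,-0.0008,0]'|python3 ok.py 0 8; M
```

```text
18.88 [0.5759, 0.2042, 0.147] [4.0, 0.1, 3.8] yaw 87
   M [-0.09 -0.62  0.03] [0.5759 0.2042 0.147 ]
19.13 [0.5759, 0.2041, 0.147] [3.1, -1.1, 4.7] yaw 84
   M [-0.2  -0.58 -0.  ] [0.5759 0.2041 0.147 ]
19.38 [0.5751, 0.2042, 0.1471] [1.9, -0.9, 0.8] yaw 84
   M [-0.31 -0.46  0.01] [0.5751 0.2042 0.1471]
```

```bash
M(){ python3 -c "
from h import *
s=ctrl.observe();print('   M',np.round(s['moment'],2),s['tool_pos'].round(4))"; }
python3 -m crank '[0,0,-0.0005,0, 0,0,-0.0005,0, 0,0,-0.0005,0]'|python3 ok.py 0 8; M
python3 -m crank '[0,0,-0.0005,0, 0,0,-0.0005,0, 0,0,-0.0005,0]'|python3 ok.py 0 8; M
```

```text
19.63 [0.575, 0.2044, 0.1475] [1.2, -0.6, -3.5] yaw 84
   M [-0.18 -0.41  0.04] [0.575  0.2044 0.1475]
19.88 [0.5752, 0.2044, 0.1482] [1.3, -0.5, -4.3] yaw 83
   M [-0.14 -0.38  0.09] [0.5752 0.2044 0.1482]
```

```bash
set -o pipefail
M(){ python3 -c "
from h import *
s=ctrl.observe();print('   M',np.round(s['moment'],2),s['tool_pos'].round(4))"; }
python3 -m crank '[0,0,0.0008,0, 0,0,0.0016,0, 0,0,0.0016,0]'|python3 ok.py -1 8 ; M 
python3 -m crank '[0,0,0,2, 0,0,0,3, 0,0,0,3]'|python3 ok.py -1 8 ; M
python3 -m crank '[0,0,0,2, 0,0,0,3, 0,0,0,3]'|python3 ok.py -1 8 ; M
```

```text
20.13 [0.5757, 0.2044, 0.1471] [1.1, -0.5, -1.4] yaw 83
   M [-0.21 -0.24 -0.01] [0.5757 0.2044 0.1471]
20.38 [0.5758, 0.2044, 0.1472] [1.4, -1.1, -3.7] yaw 80
   M [-0.2  -0.28  0.  ] [0.5758 0.2044 0.1472]
20.63 [0.5757, 0.2044, 0.1471] [1.5, -0.5, -3.2] yaw 77
   M [-0.15 -0.3  -0.04] [0.5757 0.2044 0.1471]
```

```bash
M(){ python3 -c "
from h import *
s=ctrl.observe();print('   M',np.round(s['moment'],2),s['tool_pos'].round(4))"; }
python3 -m crank '[0,0,0.0008,0, 0,0,0.0008,0, 0,0,0.0008,0]'|python3 ok.py -1 8 ; M 
python3 -m crank '[0,0,0.0006,0, 0,0,0.0006,0, 0,0,0.0006,0]'|python3 ok.py -1 8 ; M 
python3 -m crank '[0,0,0,2, 0,0,0,2, 0,0,0,2]'|python3 ok.py -1 8 ; M
```

```text
20.88 [0.5758, 0.2044, 0.1469] [-1.9, -0.9, 3.2] yaw 78
   M [-0.21  0.21  0.05] [0.5758 0.2044 0.1469]
21.13 [0.5759, 0.2044, 0.1469] [-3.5, -1.8, 7.6] yaw 78
   M [-0.34  0.38  0.05] [0.5759 0.2044 0.1469]
21.38 [0.5763, 0.2043, 0.1469] [-1.4, -1.8, 7.0] yaw 75
   M [-0.35  0.21  0.02] [0.5763 0.2043 0.1469]
```

```bash
python3 -m crank '[0,0,-0.0008,0, 0,0,-0.0014,0, 0,0,-0.0014,0]'|python3 ok.py -1 8
python3 -m crank '[0,0,0,0, 0,0,0,0, 0,0,0,0, 0,0,0,0, 0,0,0,0, 0,0,0,0]' 0.05
python3 -m crank '[0,0,-0.02,0, 0,0,-0.05,0, 0,0,-0.09,0, 0,0,-0.11,0, 0,0,-0.11,0, -0.03,0,-0.11,0, -0.06,0,-0.11,0, -0.06,0,-0.11,0, -0.06,0,-0.11,0]'
python3 - <<'E'
from h import *
a=cam('side');b=cam('wrist');t=cam('top');np.save('pics/f.npy',[a,b,t],allow_pickle=True)
cv2.imwrite('pics/f1.png',np.hstack([cv2.resize(a['img'][205:305,160:260],(480,480),interpolation=cv2.INTER_CUBIC),cv2.resize(b['img'][60:260,190:323],(319,480),interpolation=cv2.INTER_CUBIC)]))
E
```

```text
21.63 [0.5759, 0.2044, 0.147] [1.5, -0.3, -0.0] yaw 75
t: 22.13
tool_pos: [0.5756, 0.2044, 0.147]
eef_rot: [[0.251, 0.968, -0.0], [0.968, -0.251, 0.0], [-0.0, -0.0, -1.0]]
force: [-1.2, -0.3, -0.3]
gripper_width: 0.565
grasp_force: 0.0
t: 22.88
tool_pos: [0.5603, 0.1454, 0.2564]
eef_rot: [[0.253, 0.967, -0.001], [0.967, -0.253, 0.0], [-0.0, -0.001, -1.0]]
force: [-0.3, -0.1, 0.1]
gripper_width: 0.568
grasp_force: 0.0
```

View pics/f1.png

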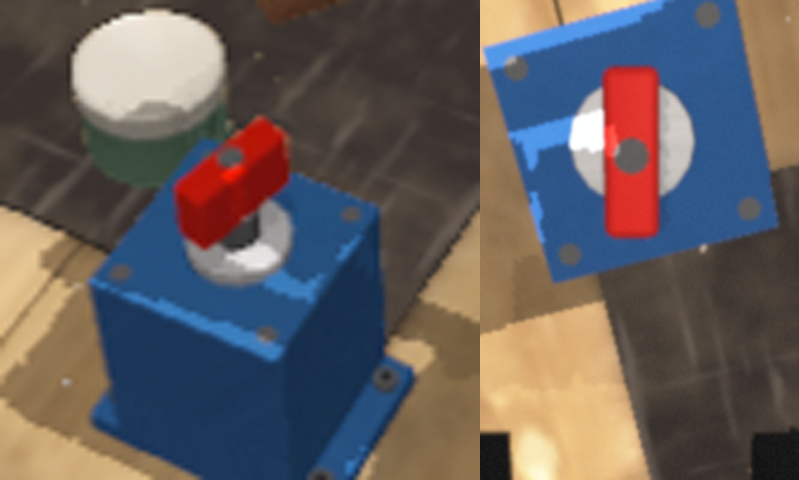

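The bolt is released. The collar sits on the rim, and the dot is at (207.9,237.7) in the side view and (252.5,124.6) in the wrist view. I'll check its height against the value measured in the rack.

Run:
```python
from h import *
a,b,t=np.load('pics/f.npy',allow_pickle=True)
print(tri(ray(a,207.9,237.7),ray(b,252.5,124.6)))
# rack reference, same method: side0 dot (115/254*35+275 , 125+101/290*40), w2 dot
s=np.load('pics/side0.npy',allow_pickle=True).item();w=np.load('pics/w2.npy',allow_pickle=True).item()
print('rack ref',tri(ray(s,275+115/7.25,125+101/7.25),ray(w,254.3,136.3)))
# bystanders unchanged? compare top images
t0=np.load('pics/top0.npy',allow_pickle=True).item()['img'];d=np.abs(t0.astype(int)-t['img']).max(2)
for n,(x0,y0,x1,y1) in dict(tape=(240,255,280,285),tin=(195,130,232,168),offcut=(252,124,294,168)).items(): print(n,d[y0:y1,x0:x1].mean().round(1),(d[y0:y1,x0:x1]>60).sum())
print(ctrl.observe()['t'])
```

```text
(array([0.57454229, 0.20310353, 0.16064809]), [np.float64(0.00033597186637569575), np.float64(0.0003359718663756404)])
rack ref (array([ 0.55952654, -0.14273993,  0.16265726]), [np.float64(0.0004743499727063797), np.float64(0.0004743499727065897)])
tape 20.1 183
tin 9.9 22
offcut 10.2 0
23.0333
```

```bash
python3 -c "
from plant import order
print(order.hand_in())"
```

```text
the job is handed in; nothing more can be done
None
```

The bolt is screwed home in the tower with its collar on the rim (dot measured 2.0 mm lower than in the rack, as expected), it is released, and the job was handed in at 23 s; I kept well clear of the tape, tin and offcut, though the before/after pictures differ somewhat at the tape, which I put down to the arm's shadow and did not check further.

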